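# Square up and squeeze a row of parts cartons in the ratchet press

### The job

Nudge the three cartons back against the blue fence of the press so that they stand square in one straight row. Then pump the red trigger towards its handle until the jaw has closed the row up against the end stop, and squeeze on until the jaw's sprung pad is pushed about half-way in: firm, but never all the way in, which crushes the cartons. The press does not lock, so finish while still holding the trigger pulled with that pressure on; move the jaw with the trigger only, and leave the other things on the bench alone.

Things in the scene. Friction and masses are not known exactly. Their poses are not given: they have to be found in the camera images.
- press: Blue bench row press, bolted down. Origin at table height in the corner where fence face (plane x=0) and end-stop face (plane y=0) meet. z up; y along the row towards the end stop (the jaw's travel); x from the open loading side to the fence. Bed: 6 mm plate, x -100 to 0, y from -215 mm. Finished row: carton centres at x=-20 and y=-24, -72, -120 mm.
- fence_top (a point): Middle of the upper edge of the blue fence's face, at press x=0, y=-88 mm, 34 mm above the table. The fence runs from press y=-195 to +20 mm and lies on the x>0 side of its face; the cartons belong against its face.
- handle (a point): Middle of the fixed handle's black grip (20 mm diameter, 60 mm long, along press x), at press x=-20, y=-366 mm, 152 mm above the table, behind the red trigger. The ratchet housing under it and the trigger (press y -255 to -377, x -59 to +19 mm) is 80 mm high.
- end_stop: The blue end stop of the press, 62 x 18 mm and 50 mm high; origin at the middle of the foot of its face, which looks to the press -y.
- jaw_block: Yellow jaw block, 37 x 20 x 46 mm, that travels on the ladder bar; not to be pushed directly. Origin at its middle, 30 mm above the table.
- pad_face: Black rubber pad in front of the yellow jaw, 37 mm wide, 8 mm thick, 38 mm high; not to be pushed directly. Origin at the middle of its front face, 30 mm above the table; axes as the press.
- trigger_bar: Red trigger: a 20 x 8 mm stem with a round cross bar on top (16 mm diameter, 56 mm long, along the press x). Origin on its hinge axis (press x=-20, y=-300 mm, 60 mm above the table); the cross bar's axis is 95 mm from it along the part's own z.
- trigger_grip (a point): Middle of the red cross bar, 151 mm above the table at rest. The space above it and in front of it (press +y side, over the housing) is free, for a finger that hooks it and pulls it to press -y, towards the handle.
- trigger (a joint): Trigger angle, rad: 0 at rest (leaning 0.3 rad towards the end stop), 0.6 fully pulled towards the fixed handle (the bar has then moved 56 mm along press -y; it rises 4 mm in mid-stroke). A light spring (1 to 2 N at the bar) returns it when let go. Each full pull drives the jaw on by 20 to 30 mm.
- jaw (a joint): Jaw travel, m: at 0 the pad's face is at press y=-210 mm; grows towards the end stop (up to 0.105). The trigger drives it 50 mm per rad, less up to 9 mm of ratchet play a pull; as the trigger returns, friction (3 N) keeps the jaw there. No lock: let go with the row under pressure, it slips back 3 to 10 mm and the pressure is lost. On the closed row the pad touches at 0.066.
- pad (a joint): How far the sprung pad is pushed back into the jaw, m: 0 free, 0.012 fully in. Spring 2 N per mm: half-way in is 0.006 and 12 N, which takes about 10 N at the trigger's cross bar. 1 mm of pad takes about 2 mm of cross bar travel. Pushing loose cartons along already takes up to 2 mm.
- carton_a_center (a point): Centre of a sealed cardboard carton with a blue band round its middle, 40 mm along its x, 48 mm along its y, 46 mm high (z), 0.15 kg, standing on the bed (its centre 29 mm above the table). Its 48 mm wide side faces the fence. The cartons start loose, askew and 10 to 40 mm off the fence, in any order, with gaps between; the order does not matter.
- carton_b_center (a point): Centre of a sealed cardboard carton with a green band round its middle, 40 mm along its x, 48 mm along its y, 46 mm high (z), 0.15 kg, standing on the bed (its centre 29 mm above the table). Its 48 mm wide side faces the fence. The cartons start loose, askew and 10 to 40 mm off the fence, in any order, with gaps between; the order does not matter.
- carton_c_center (a point): Centre of a sealed cardboard carton with a red band round its middle, 40 mm along its x, 48 mm along its y, 46 mm high (z), 0.15 kg, standing on the bed (its centre 29 mm above the table). Its 48 mm wide side faces the fence. The cartons start loose, askew and 10 to 40 mm off the fence, in any order, with gaps between; the order does not matter.
- tape_roll: Bystander: amber tape roll, 90 mm across, 48 mm high; origin at the centre of its underside. Leave it alone.
- hub_cap: Bystander: small bright steel hub cap, 68 mm across, 22 mm high; origin at the centre of its underside. Leave it alone.
- fastener_jar: Bystander: clear jar with black lid, 56 mm across, 75 mm high; origin at the centre of its underside. Leave it alone.
- oil_can: Bystander: green can, 52 mm across, 100 mm high; origin at the centre of its underside. Leave it alone.
- marker: Bystander: black marker pen, 125 x 14 x 14 mm; origin at the centre of its underside. Leave it alone.
- brake_drum: Bystander: dark steel brake drum, 110 mm across, 45 mm high; origin at the centre of its underside. Leave it alone.
- carton_a: The carton of point carton_a_center; origin at the centre of its underside.
- carton_b: The carton of point carton_b_center; origin at the centre of its underside.
- carton_c: The carton of point carton_c_center; origin at the centre of its underside.
Not all that is in view belongs to the job. What is shaped like the carton_b but pink or yellow is not meant.

How it is judged:
By the outcome, as a careful person would: the job done as asked, in the order asked, and still so for the second after the job is handed in, while the arm keeps its last pose, push and grip.
It also fails if it takes over 67 s, if anything falls off the work surface, if the arm or the gripper's body presses on something with over 40 N, if the wrist force passes 120 N, or if a joint passes its speed limit or range.

### The arm

A 7-joint arm with a two-finger parallel gripper is mounted at the origin on the work surface. World frame = base frame: x ahead of the robot, y to its left, z up, the work surface at z = 0. Lengths are in m, angles in degrees, forces in N, time in s.
With the tool pointing down it reaches from about 0.425 to 0.875 m from the base axis. Payload 4.7 kg.
Tool frame: the origin (TCP) lies midway between the tips of the shut fingers; the grasp point (between the pads) lies 19 mm behind it (env.tcp_to_grasp is the distance from the TCP to the grasp point, in m); z points along the fingers, x is the direction in which the jaws open and shut, and the axes are right-handed (so a half turn about z gives the same grasp; the last joint's range is limited). The gripper opens to 87 mm and grips with 3 to 60 N. Pads are 19 mm wide; open, the fingers measure 117 mm over their backs; the gripper's body (75 mm by 190 mm) begins 51 mm behind the grasp point.
Start: joints at [-70.755, 18.392, -4.016, 83.108, 1.295, 78.541, -3.26], TCP at [0.206, 0.617, 0.223] pointing down, gripper open.
Joint ranges: [-163.93, 163.93], [-17.29, 119.83], [-79.2, 71.16], [3.27, 140.29], [-89.18, 269.18], [5.43, 117.66], [-154.24, 154.24]. Speed limits (degrees/s): [147.25, 147.25, 180, 180, 180, 180, 180].

### API

Orientations are given as [roll, pitch, yaw] about the fixed x, y, z axes, in that order (R = Rz(yaw) Ry(pitch) Rx(roll)).
In Python, from cell import env, viewer gives the robot as it stands.
- The arm moves only by the shell command python3 -m pendant 'ROWS' [OPENING] [FORCE]. ROWS is JSON, a list of rows, each a list of 6 numbers: the shift along the tool's x, y, z each as a share of 0.1 m, from -1 to 1, then the turn, a rotation vector about the tool's x, y, z each as a share of 90 degrees, from -1 to 1. A call has exactly 8 rows; each row is the pose to reach, as a shift and turn from the pose commanded when the call began, along the tool's axes at that moment; what a row does not reach only later rows make up. A row lasts 1/8 s, in which the tool goes at most 62.5 mm and 10.7 degrees, less where a joint would pass 70% of its speed; a pose out of reach is approached as far as the arm can. A call with a number of a shift or a turn outside -1 to 1 is refused whole. A call with a gripper value outside its range is refused whole. OPENING is the finger opening in mm, from 0 to 87, set as the call begins (- or left out, the last holds). The fingers move at their own pace and stop on an object; FORCE is the grip in N (left out, the last holds). Time passes only in rows, so rows that repeat a pose let the fingers close, or fill a call up. It gives the time, the measured TCP pose, the force and the opening at its end, in the units of the state.
- env.get_obs(): the state, without advancing time (a new reading comes with each control period).
- viewer.read_camera(name): name is "scene" or "top" or "wrist"; returns a dict with "frame" (420x560x3 uint8, red, green, blue), "fx", "fy", "cx", "cy" (pixels), "view" (4x4, takes a point from world to camera coordinates); the wrist camera has in their place "hand_eye" (4x4, takes a point from camera to tool coordinates, whose origin is the TCP and whose axes are the tool frame's). Camera axes: x right, y down, z forward; pixel columns grow to the right and rows downward; lengths in m; the calibration is good to about 2 mm. A picture is of the moment at which its call begins: read the wrist's pose just before it. There is no depth.
- env.sign_off(): hands the job in, once; it reports no verdict.
The state is a dict: "time_s": time; "qpos": joint angles; "joint_velocities": joint speeds; "effort": joint torques, N m; "tool_pos": TCP position; "tool_rot": TCP orientation; "force": force on the tool from outside, world axes, zero at the start; "wrist_torque": the same for the moment, N m; "grip_width": finger opening in m.
Only numpy, scipy, OpenCV 4.12 (cv2) and the standard library are available. Lean on these libraries where they do the work, as an engineer would, in place of code of your own. Each camera call takes 0.05 s, during which the arm holds its last target.

## Working session

There is one attempt and no reset: what is moved stays moved. The work goes in short steps, Python scripts to look and compute and a shell command to move; the robot and the scene stay as the last step left them, time stands still between calls to the robot, and variables do not carry over. Pictures are saved under pics/ and viewed, and the job is handed in when it is done.

```bash
ls; mkdir -p pics
python3 - <<'E'
from cell import env, viewer
import cv2
o=env.get_obs(); print(o)
for n in ("scene","top","wrist"):
    c=viewer.read_camera(n); cv2.imwrite(f"pics/{n}0.png",c["frame"][:,:,::-1]); print(n,{k:(v if k!="frame" else 0) for k,v in c.items()})
E
```

```text
pics
{'time_s': 0.0, 'qpos': array([-70.7566621 ,  18.4407544 ,  -4.01661455,  83.17421116,
         1.29554186,  78.53996283,  -3.25846287]), 'joint_velocities': array([ 0.0257677 , -0.05799525,  0.13912479, -0.06003441,  0.03094154,
       -0.03363865, -0.12257061]), 'effort': array([-4.84288521e-04, -4.91303623e+01, -4.04192191e-01, -3.12518585e+01,
       -6.37948955e-02,  4.42772184e-02,  1.90693208e-04]), 'tool_pos': array([0.20542153, 0.61611233, 0.2214485 ]), 'tool_rot': array([1.79994159e+02, 1.09652227e-01, 7.15690640e+01]), 'force': array([ 0.12382619,  0.50503565, -0.00848037]), 'wrist_torque': array([ 0.00129956, -0.03257003, -0.02609482]), 'grip_width': 0.08723368976204082}
scene {'frame': 0, 'fx': 394.17612797485214, 'fy': 394.17612797485214, 'cx': 281.82736333393643, 'cy': 206.5317095190697, 'view': array([[-0.84018669,  0.5418804 , -0.02125929,  0.417851  ],
       [ 0.38125066,  0.56234234, -0.73377042, -0.15912136],
       [-0.38566081, -0.62460926, -0.67906481,  1.28873506],
       [ 0.        ,  0.        ,  0.        ,  1.        ]])}
top {'frame': 0, 'fx': 546.0219060539667, 'fy': 546.0219060539667, 'cx': 282.2660200297495, 'cy': 208.8486948170181, 'view': array([[ 0.05773773, -0.99832391,  0.00396661,  0.0467691 ],
       [-0.97687001, -0.05731549, -0.20600949,  0.56885169],
       [ 0.20589155,  0.00801966, -0.97854195,  1.6010413 ],
       [ 0.        ,  0.        ,  0.        ,  1.        ]])}
wrist {'frame': 0, 'fx': 356.73183523334103, 'fy': 356.73183523334103, 'cx': 278.2707320020158, 'cy': 207.26671573329003, 'hand_eye': array([[ 9.99998984e-01,  1.33225784e-03, -5.07761173e-04,
         3.25316156e-04],
       [-1.11960654e-03,  9.54291626e-01,  2.98874957e-01,
        -8.26492673e-02],
       [ 8.82730741e-04, -2.98874084e-01,  9.54292147e-01,
        -1.61409545e-01],
       [ 0.00000000e+00,  0.00000000e+00,  0.00000000e+00,
         1.00000000e+00]])}
```

View pics/scene0.png

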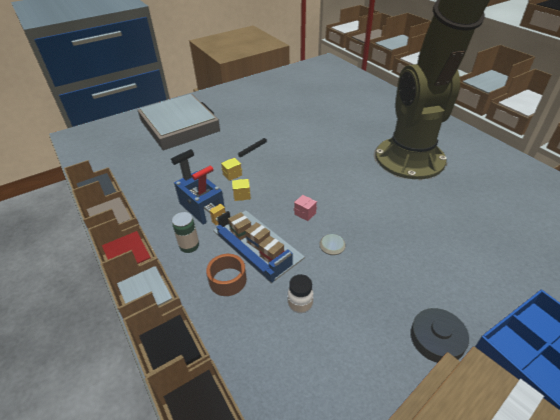

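View pics/top0.png

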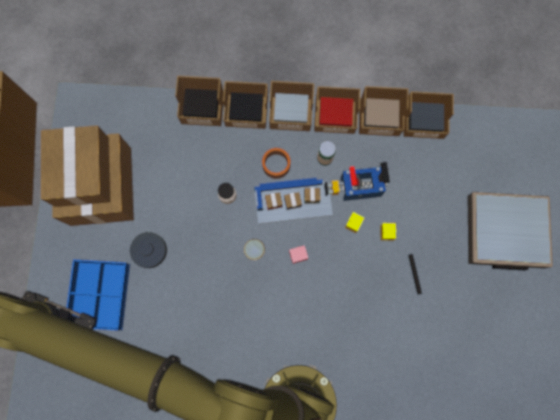

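View pics/wrist0.png

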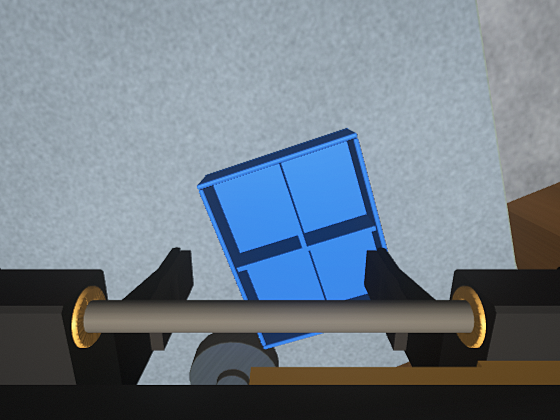

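The top view shows the press at about pixels (255-390, 165-222): fence on the far side, three cartons near (274,201), (293,200), (313,195), and the trigger's red bar near (353,176). The pink block (299,254) and yellow blocks (355,222), (389,231) are decoys. Next I'll enlarge both views.

Run:
```python
import cv2
t=cv2.imread("pics/top0.png"); s=cv2.imread("pics/scene0.png")
cv2.imwrite("pics/top0c.png",cv2.resize(t[140:240,240:400],None,fx=5,fy=5,interpolation=cv2.INTER_CUBIC))
cv2.imwrite("pics/scene0c.png",cv2.resize(s[140:280,160:320],None,fx=4,fy=4,interpolation=cv2.INTER_CUBIC))
```

```text
(no output)
```

View pics/top0c.png

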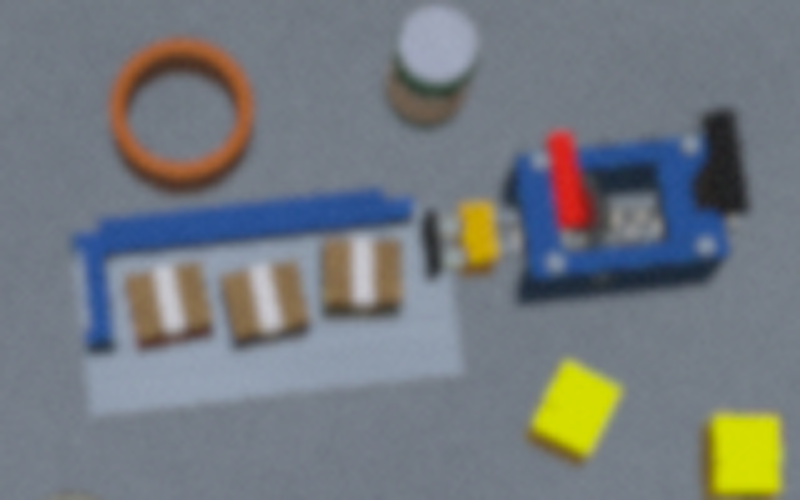

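View pics/scene0c.png

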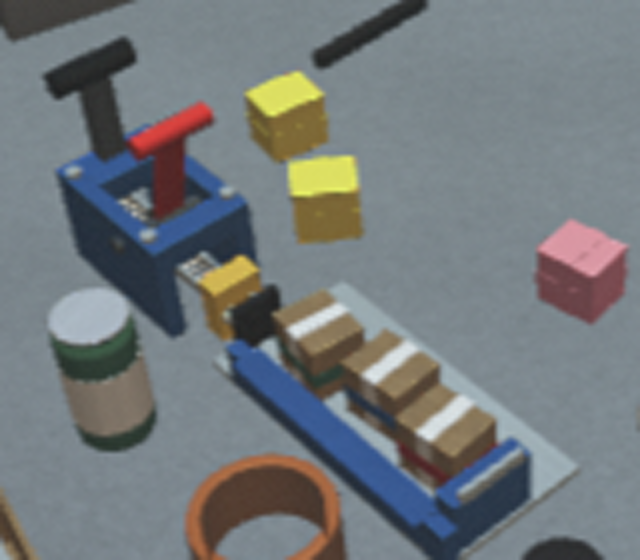

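```bash
cat > h.py <<'E'
import numpy as np, cv2
from scipy.spatial.transform import Rotation as R
def ray(c,uv,T=None):
    u,v=uv; d=np.array([(u-c["cx"])/c["fx"],(v-c["cy"])/c["fy"],1.])
    if T is None: T=np.linalg.inv(c["view"])
    return T[:3,3],T[:3,:3]@d
def onz(c,uv,z,T=None):
    o,d=ray(c,uv,T); return o+d*(z-o[2])/d[2]
def tri(r1,r2):
    (o1,d1),(o2,d2)=r1,r2
    A=np.stack([d1,-d2],1); s=np.linalg.lstsq(A,o2-o1,rcond=None)[0]
    p,q=o1+d1*s[0],o2+d2*s[1]; return (p+q)/2,np.linalg.norm(p-q)
def wT(o,c):
    T=np.eye(4); T[:3,:3]=R.from_euler("xyz",o["tool_rot"],degrees=True).as_matrix(); T[:3,3]=o["tool_pos"]
    return T@c["hand_eye"]
def proj(c,p,T=None):
    V=c["view"] if T is None else np.linalg.inv(T)
    q=V[:3,:3]@p+V[:3,3]; return np.array([c["fx"]*q[0]/q[2]+c["cx"],c["fy"]*q[1]/q[2]+c["cy"]])
E
python3 - <<'E'
from h import *
from cell import viewer
c=viewer.read_camera("top"); s=viewer.read_camera("scene")
k=lambda x,y:(240+(x+.5)/5-.5,140+(y+.5)/5-.5)
k2=lambda x,y:(160+(x+.5)/4-.5,140+(y+.5)/4-.5)
np.set_printoptions(precision=4,suppress=True)
print("bar",onz(c,k(568,180),.159), tri(ray(c,k(568,180)),ray(s,k2(170,128))))
print("grip",onz(c,k(722,160),.16), tri(ray(c,k(722,160)),ray(s,k2(90,66))))
for n,x,y,z in (("bedL",90,415,.006),("bedR",464,374,.006),("fenceL",100,245,.034),("fenceR",410,218,.034),("stop top",103,350,.05),("c",170,298,.052),("a",265,295,.052),("b",362,270,.052),("pad",432,240,.05)): print(n,onz(c,k(x,y),z))
E
```

```text
bar [ 0.6543 -0.1202  0.159 ] (array([ 0.6567, -0.1213,  0.1528]), np.float64(0.0015506171660251379))
grip [ 0.6712 -0.2088  0.16  ] (array([ 0.6737, -0.2102,  0.1555]), np.float64(0.0025733182034586794))
bedL [0.528  0.1546 0.006 ]
bedR [ 0.5678 -0.0777  0.006 ]
fenceL [0.6306 0.1541 0.034 ]
fenceR [ 0.6593 -0.0378  0.034 ]
stop top [0.5608 0.147  0.05  ]
c [0.5953 0.1081 0.052 ]
a [0.6006 0.05   0.052 ]
b [ 0.6198 -0.0086  0.052 ]
pad [ 0.6418 -0.0509  0.05  ]
```

```bash
A='x'
python3 -m pendant '[[-0.1,0.12,0,0,0,0],[-0.2,0.25,-0.05,0,0,0],[-0.3,0.38,-0.1,0,0,0],[-0.4,0.5,-0.15,0,0,0],[-0.5,0.63,-0.2,0,0,0],[-0.6,0.76,-0.25,0,0,0],[-0.7,0.88,-0.3,0,0,0],[-0.8,1,-0.3,0,0,0]]' 30
python3 -m pendant '[[-0.1,0.12,0,0,0,0],[-0.2,0.25,0,0,0,0],[-0.3,0.38,0,0,0,0],[-0.4,0.5,0,0,0,0],[-0.5,0.63,0,0,0,0],[-0.6,0.76,0,0,0,0],[-0.7,0.88,0,0,0,0],[-0.8,1,0,0,0,0]]'
python3 -m pendant '[[-0.1,0.12,0,0,0,0],[-0.2,0.25,0,0,0,0],[-0.3,0.38,0,0,0,0],[-0.4,0.5,0,0,0,0],[-0.5,0.63,0,0,0,0],[-0.6,0.76,0,0,0,0],[-0.7,0.88,0,0,0,0],[-0.8,1,0,0,0,0]]'
python3 -c "
from cell import env; print(env.get_obs()['qpos'])"
```

```text
time_s: 1.25
tool_pos: [0.2758, 0.5085, 0.2531]
tool_rot: [180.0, -0.1, 71.6]
force: [-0.2, 0.4, -0.3]
grip_width: 0.0307
time_s: 2.25
tool_pos: [0.3453, 0.4007, 0.2526]
tool_rot: [180.0, -0.0, 71.6]
force: [0.7, 0.3, 0.6]
grip_width: 0.03
time_s: 3.25
tool_pos: [0.4149, 0.2932, 0.2526]
tool_rot: [180.0, -0.0, 71.6]
force: [-0.4, 0.3, 0.1]
grip_width: 0.0301
[-4.91143771e+01  3.58731802e-02  1.09053052e+01  1.00747896e+02
 -8.21613279e-03  7.92058349e+01  3.33512822e+01]
```

```bash
python3 -m pendant '[[-0.1,0.12,0,0,0,0],[-0.2,0.25,0,0,0,0],[-0.3,0.38,0,0,0,0],[-0.4,0.5,0,0,0,0],[-0.5,0.63,0,0,0,0],[-0.6,0.76,0,0,0,0],[-0.7,0.88,0,0,0,0],[-0.8,1,0,0,0,0]]'
python3 -m pendant '[[-0.12,0.15,0,0,0,-0.04],[-0.24,0.3,0,0,0,-0.08],[-0.38,0.45,0,0,0,-0.12],[-0.52,0.6,0,0,0,-0.16],[-0.66,0.75,0,0,0,-0.2],[-0.8,0.9,0,0,0,-0.24],[-0.9,1,0,0,0,-0.28],[-1,1,0,0,0,-0.31]]'
python3 - <<'E'
from cell import env,viewer
import cv2
o=env.get_obs(); print(o['qpos'],o['tool_pos'],o['tool_rot'])
c=viewer.read_camera("wrist"); cv2.imwrite("pics/w1.png",c["frame"][:,:,::-1])
E
```

```text
time_s: 4.25
tool_pos: [0.4844, 0.1857, 0.2526]
tool_rot: [180.0, -0.0, 71.6]
force: [-0.1, -0.3, -0.1]
grip_width: 0.0299
time_s: 5.25
tool_pos: [0.5477, 0.0587, 0.2524]
tool_rot: [-180.0, 0.0, 99.5]
force: [0.4, 0.1, 0.4]
grip_width: 0.0302
[-32.15603687   5.39236717  25.04161789  95.74053396  -2.28552878
  79.38215739  92.71351385] [0.54767683 0.0586912  0.25239967] [-1.79996171e+02  3.31932069e-02  9.95038092e+01]
```

View pics/w1.png

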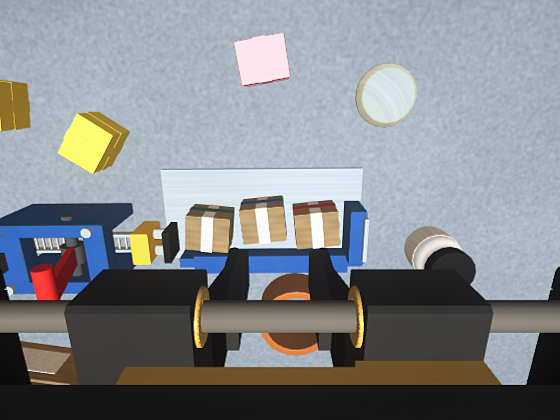

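The wrist view shows the bed (161-362, 168-270), and the cartons left to right: b green (209,229), a blue (263,220), c red (316,224). The end stop is at (355,235), the jaw at (148,245), and the red bar at (47,283). An enlarged crop confirms and lets me pick corners.

Run:
```python
import cv2
t=cv2.imread("pics/w1.png")
cv2.imwrite("pics/w1c.png",cv2.resize(t[160:280,155:375],None,fx=3.6,fy=3.6,interpolation=cv2.INTER_CUBIC))
```

```text
(no output)
```

View pics/w1c.png

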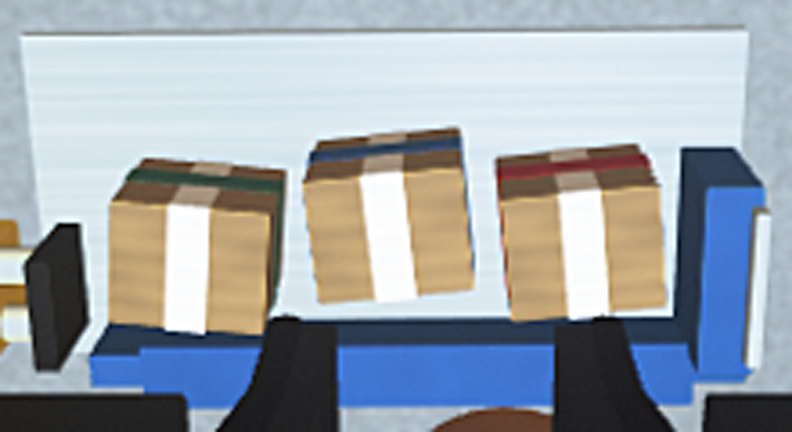

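```bash
cat > m1.py <<'E'
from h import *
from cell import env,viewer
np.set_printoptions(precision=4,suppress=True)
o=env.get_obs(); c=viewer.read_camera("wrist"); T=wT(o,c)
k=lambda x,y:(155+(x+.5)/3.6-.5,160+(y+.5)/3.6-.5)
g=lambda x,y,z: onz(c,k(x,y),z,T)
bl,br=g(22,33,.006),g(748,28,.006); fl,fr=g(140,345,.034),g(690,345,.034); s1,s2=g(706,187,.05),g(693,375,.05)
for n,p,q in(("bed",bl,br),("fence",fl,fr),("stop",s1,s2)):
    d=q-p; print(n,p,q,np.linalg.norm(d),np.degrees(np.arctan2(d[1],d[0])))
cs=dict(b=[(110,202),(272,213),(263,333),(108,322)],a=[(304,184),(466,168),(474,289),(319,304)],c=[(500,201),(660,186),(667,306),(513,322)])
th=np.radians(9.7); X=np.array([np.cos(th),np.sin(th)]);Y=np.array([-np.sin(th),np.cos(th)])
# origin: fence line ∩ stop line
xf=np.mean([(fl[:2]@X),(fr[:2]@X)]); ys=np.mean([s1[:2]@Y,s2[:2]@Y]); O=xf*X+ys*Y; print("O",O, "bed x",(bl[:2]-O)@X,(br[:2]-O)@X,"bed y",(bl[:2]-O)@Y)
for n,v in cs.items():
    P=np.array([g(x,y,.052)[:2] for x,y in v]); Q=np.stack([(P-O)@X,(P-O)@Y],1); d=Q[1]-Q[0]
    print(n,P.mean(0),Q.mean(0),Q.tolist(),np.degrees(np.arctan2(-d[0],d[1])),np.linalg.norm(d),np.linalg.norm(Q[2]-Q[1]))
bar=(47,268); print("bar",onz(c,bar,.155,T))
E
python3 m1.py
```

```text
bed [ 0.5682 -0.0776  0.006 ] [0.5277 0.1525 0.006 ] 0.23369648157068854 99.9715956286984
fence [ 0.6574 -0.0245  0.034 ] [0.6277 0.151  0.034 ] 0.1780230886947463 99.59905711671333
stop [0.5698 0.1398 0.05  ] [0.6308 0.1497 0.05  ] 0.0617400510832047 9.255076795228762
O [0.6278 0.1495] bed x -0.09708995279352535 -0.09819772557677918 bed y -0.21378885817646132
b [ 0.6206 -0.0093] [-0.0339 -0.1553] [[-0.0551237511660015, -0.17724921467377797], [-0.05156386745522261, -0.12916454829062773], [-0.012525169330558684, -0.13360200301832198], [-0.016288229283883342, -0.18098535019667827]] -4.234091716604163 0.04821626191663065 0.039290087245117886
a [0.6005 0.0496] [-0.0438 -0.0939] [[-0.06063732699343692, -0.11929275427327118], [-0.06550152623525599, -0.07130974358753066], [-0.026994947109569862, -0.06879010726706013], [-0.02214535933703959, -0.11607343380936284]] 5.788491409268981 0.04822893061982614 0.03858892591340372
c [0.5963 0.1081] [-0.0381 -0.0354] [[-0.05520718243730205, -0.061174306638390324], [-0.05980239593986597, -0.01382343574259373], [-0.021290494407910875, -0.009866635551595865], [-0.016064819623825343, -0.05679206577517739]] 5.54296967823967 0.0475733219538487 0.038714633245821736
bar [ 0.6271 -0.1179  0.155 ]
```

```bash
python3 -m pendant '[[0.05,0.02,0.12,0,0,0],[0.1,0.04,0.25,0,0,0],[0.15,0.06,0.38,0,0,0],[0.2,0.08,0.5,0,0,0],[0.25,0.1,0.63,0,0,0],[0.3,0.1,0.75,0,0,0],[0.35,0.1,0.88,0,0,0],[0.41,0.1,1,0,0,0]]' 18
python3 -m pendant '[[0,0,0.12,0,0,0],[0,0,0.25,0,0,0],[0,0,0.38,0,0,0],[0,0,0.5,0,0,0],[0,0,0.63,0,0,0],[0,0,0.75,0,0,0],[0,0,0.88,0,0,0],[0,0,1,0,0,0]]'
python3 - <<'E'
from cell import env,viewer
import cv2
o=env.get_obs(); print(o['qpos'],o['tool_pos'],o['tool_rot'])
c=viewer.read_camera("wrist"); cv2.imwrite("pics/w2.png",c["frame"][:,:,::-1])
E
```

```text
time_s: 6.35
tool_pos: [0.5501, 0.1024, 0.1517]
tool_rot: [-180.0, -0.0, 99.5]
force: [0.3, 1.0, -0.2]
grip_width: 0.0175
time_s: 7.35
tool_pos: [0.5502, 0.1022, 0.0517]
tool_rot: [-180.0, -0.0, 99.5]
force: [0.2, 0.8, 1.3]
grip_width: 0.0181
[-32.7673997   16.57468688  22.38950774 107.72579574  -7.43499384
  57.11452513  92.29890389] [0.55018287 0.10217341 0.05168826] [-1.79994009e+02 -2.74634301e-04  9.94666683e+01]
```

View pics/w2.png

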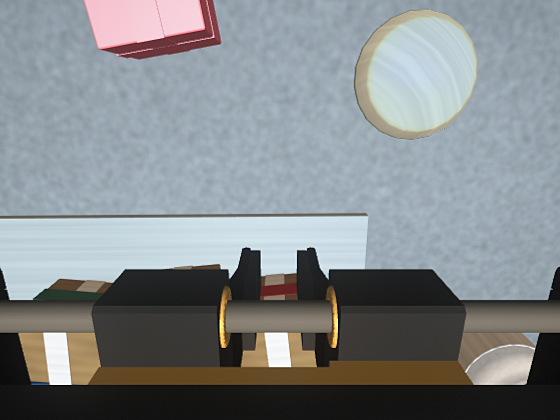

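The red-banded carton (279,290) sits centred between the two fingertips at (247,255) and (311,255). I'll lower and push towards the fence.

```bash
python3 -m pendant '[[0,0,0.15,0,0,0],[0,0,0.3,0,0,0],[0,0.05,0.3,0,0,0],[0,0.1,0.3,0,0,0],[0,0.16,0.3,0,0,0],[0,0.22,0.3,0,0,0],[0,0.28,0.3,0,0,0],[0,0.33,0.3,0,0,0]]'
python3 -m pendant '[[0,0.01,0,0,0,0],[0,0.02,0,0,0,0],[0,0.02,0,0,0,0],[0,0.03,0,0,0,0],[0,0.03,0,0,0,0],[0,0.04,0,0,0,0],[0,0.04,0,0,0,0],[0,0.04,0,0,0,0]]'
python3 - <<'E'
from cell import env,viewer
import cv2
o=env.get_obs(); print(o['tool_pos'],o['force'])
for n in("scene","top"):
  c=viewer.read_camera(n); f=c["frame"][:,:,::-1]
  f=f[190:270,200:320] if n=="scene" else f[170:230,245:345]
  cv2.imwrite(f"pics/{n}3.png",cv2.resize(f,None,fx=6,fy=6,interpolation=cv2.INTER_CUBIC))
E
```

```text
time_s: 8.4
tool_pos: [0.5831, 0.1076, 0.0226]
tool_rot: [-180.0, -0.0, 99.5]
force: [-1.3, -0.3, 1.3]
grip_width: 0.018
time_s: 9.4
tool_pos: [0.5869, 0.1083, 0.0226]
tool_rot: [180.0, -0.0, 99.5]
force: [-0.5, -0.7, -0.6]
grip_width: 0.0178
[0.58689316 0.10827033 0.02260092] [-0.46236433 -0.67982015 -0.63959092]
```

View pics/scene3.png

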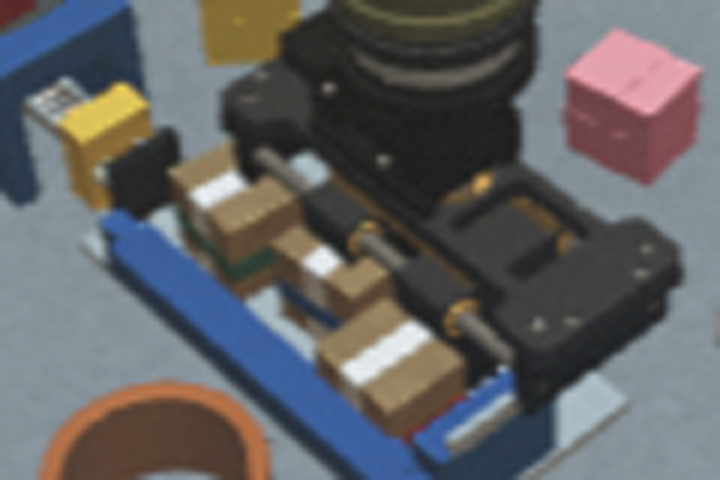

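View pics/top3.png

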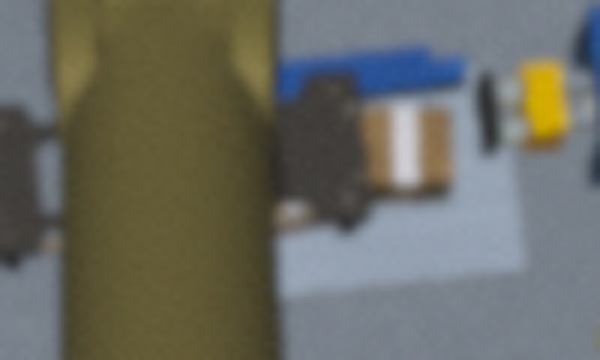

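The scene view shows carton c at (390,365) in the crop, squared up and nearly at the fence. Force is still about 0, so I'll advance until it rises.

```bash
python3 -m pendant '[[0,0.003,0,0,0,0],[0,0.006,0,0,0,0],[0,0.01,0,0,0,0],[0,0.013,0,0,0,0],[0,0.016,0,0,0,0],[0,0.02,0,0,0,0],[0,0.02,0,0,0,0],[0,0.02,0,0,0,0]]'
```

```text
time_s: 10.5
tool_pos: [0.587, 0.1082, 0.0223]
tool_rot: [-179.8, -0.0, 99.5]
force: [-7.1, -1.1, 5.7]
grip_width: 0.0181
```

```bash
python3 -m pendant '[[0,-0.1,0,0,0,0],[0,-0.25,0,0,0,0],[0,-0.38,0,0,0,0],[-0.15,-0.38,0,0,0,0],[-0.35,-0.38,0,0,0,0],[-0.52,-0.38,0,0,0,0],[-0.6,-0.38,0,0,0,0],[-0.6,-0.38,0,0,0,0]]'
python3 -m pendant '[[0,0.06,0,0,0,0],[0,0.12,0,0,0,0],[0,0.18,0,0,0,0],[0,0.24,0,0,0,0],[0,0.29,0,0,0,0],[0,0.33,0,0,0,0],[0,0.36,0,0,0,0],[0,0.365,0,0,0,0]]'
python3 -m pendant '[[0,0.003,0,0,0,0],[0,0.006,0,0,0,0],[0,0.01,0,0,0,0],[0,0.013,0,0,0,0],[0,0.015,0,0,0,0],[0,0.015,0,0,0,0],[0,0.015,0,0,0,0],[0,0.015,0,0,0,0]]'
```

```text
time_s: 11.5
tool_pos: [0.5614, 0.0423, 0.0226]
tool_rot: [180.0, 0.0, 99.4]
force: [1.1, -0.6, 0.5]
grip_width: 0.0177
time_s: 12.5
tool_pos: [0.5973, 0.0491, 0.0225]
tool_rot: [180.0, 0.0, 99.5]
force: [-0.9, 0.1, 0.4]
grip_width: 0.0183
time_s: 13.5
tool_pos: [0.5973, 0.0491, 0.0225]
tool_rot: [-179.8, -0.0, 99.5]
force: [-5.8, -1.0, 3.6]
grip_width: 0.0182
```

```bash
python3 -m pendant '[[0,-0.1,0,0,0,0],[0,-0.2,0,0,0,0],[0,-0.3,0,0,0,0],[-0.15,-0.35,0,0,0,0],[-0.35,-0.35,0,0,0,0],[-0.5,-0.35,0,0,0,0],[-0.56,-0.35,0,0,0,0],[-0.56,-0.35,0,0,0,0]]'
python3 -m pendant '[[0,0.06,0,0,0,0],[0,0.12,0,0,0,0],[0,0.18,0,0,0,0],[0,0.23,0,0,0,0],[0,0.27,0,0,0,0],[0,0.31,0,0,0,0],[0,0.33,0,0,0,0],[0,0.335,0,0,0,0]]'
python3 -m pendant '[[0,0.003,0,0,0,0],[0,0.006,0,0,0,0],[0,0.01,0,0,0,0],[0,0.013,0,0,0,0],[0,0.015,0,0,0,0],[0,0.015,0,0,0,0],[0,0.015,0,0,0,0],[0,0.015,0,0,0,0]]'
```

```text
time_s: 14.5
tool_pos: [0.5734, -0.0121, 0.0225]
tool_rot: [180.0, -0.0, 99.4]
force: [0.2, 1.0, 1.6]
grip_width: 0.0179
time_s: 15.5
tool_pos: [0.6063, -0.0061, 0.0225]
tool_rot: [-180.0, -0.0, 99.5]
force: [-0.6, -0.8, -0.4]
grip_width: 0.0179
time_s: 16.5
tool_pos: [0.607, -0.006, 0.0225]
tool_rot: [-179.9, -0.0, 99.5]
force: [-5.1, -0.6, 3.6]
grip_width: 0.0183
```

```bash
python3 -m pendant '[[0,-0.1,0,0,0,0],[0,-0.25,-0.1,0,0,0],[0.1,-0.35,-0.25,0,0,0],[0.2,-0.4,-0.4,0,0,0],[0.3,-0.4,-0.55,0,0,0],[0.4,-0.4,-0.7,0,0,0],[0.5,-0.4,-0.85,0,0,0],[0.5,-0.4,-1,0,0,0]]' 0
python3 -m pendant '[[0,0,-0.1,0,0,0],[0,-0,-0.25,0,0,0],[0,0,-0.4,0,0,0],[0,0,-0.55,0,0,0],[0,0,-0.7,0,0,0],[0,0,-0.85,0,0,0],[0,0,-1,0,0,0],[0,0,-1,0,0,0]]' 0
python3 - <<'E'
from cell import env,viewer
import cv2
o=env.get_obs(); print(o['qpos'],o['tool_pos'],o['tool_rot'])
c=viewer.read_camera("wrist"); f=c["frame"][:,:,::-1];cv2.imwrite("pics/w4.png",f)
cv2.imwrite("pics/w4c.png",cv2.resize(f[150:290,100:360],None,fx=3,fy=3,interpolation=cv2.INTER_CUBIC))
E
```

```text
time_s: 17.5
tool_pos: [0.5602, 0.0383, 0.1236]
tool_rot: [180.0, -0.0, 99.6]
force: [0.6, 0.3, -0.8]
grip_width: 0.0006
time_s: 18.5
tool_pos: [0.561, 0.0369, 0.2241]
tool_rot: [179.8, -0.0, 99.5]
force: [0.4, -0.6, -0.3]
grip_width: 0.0003
[-29.33871278   7.59139834  25.19008774  96.78339795  -3.34112775
  76.2103737   95.91133175] [0.56096717 0.03694441 0.22412473] [ 1.79846862e+02 -7.76560667e-03  9.94650286e+01]
```

View pics/w4c.png

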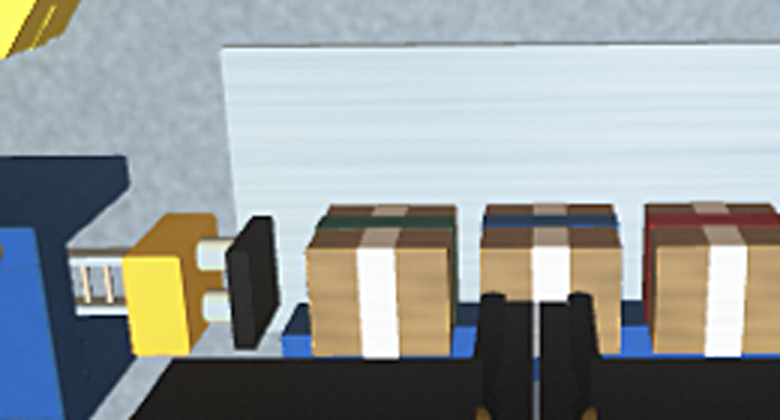

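The cartons are square and level in one line: front top edges at rows 246-248 in the crop, blue band (550,246), green (380,247), red (720,246). Now turn and go to the trigger.

```bash
python3 -m pendant '[[-0.12,0.08,0,0,0,0.11],[-0.25,0.16,0,0,0,0.22],[-0.38,0.25,0,0,0,0.33],[-0.5,0.33,0,0,0,0.44],[-0.63,0.42,0,0,0,0.55],[-0.75,0.5,0,0,0,0.66],[-0.88,0.59,0,0,0,0.78],[-1,0.67,0,0,0,0.9]]'
python3 - <<'E'
from h import *
from cell import env
o=env.get_obs(); print(o['qpos'])
th=np.radians(9.6);O=np.array([.630,.150]);X=np.array([np.cos(th),np.sin(th)]);Y=np.array([-np.sin(th),np.cos(th)])
p=o['tool_pos'];print((p[:2]-O)@X,(p[:2]-O)@Y)
t=O+X*-.02+Y*-.242
R0=R.from_euler("xyz",o["tool_rot"],degrees=True); print(R0.inv().apply([*(t-p[:2]),.125-p[2]])/.1,((R0.inv()*R.from_euler("xyz",[180,0,9.6],degrees=True)).as_rotvec(degrees=True))/90)
E
```

```text
time_s: 19.55
tool_pos: [0.6425, -0.051, 0.2215]
tool_rot: [-180.0, 0.1, 18.2]
force: [-0.7, -0.2, 0.5]
grip_width: 0.0005
[-26.75399553  20.23730094  37.42291634  85.23599611 -12.34956014
  78.80051966  29.59937111]
-0.02124013708403493 -0.20030415395808074
[-0.04863273  0.41448335  0.96471154] [-0.00016855  0.00107859  0.09579202]
```

```bash
python3 -m pendant '[[0,0.05,0,0,0,0.02],[-0.01,0.1,0,0,0,0.05],[-0.02,0.2,0,0,0,0.07],[-0.03,0.3,0,0,0,0.095],[-0.04,0.35,0,0,0,0.095],[-0.05,0.4,0,0,0,0.095],[-0.05,0.4,0,0,0,0.095],[-0.05,0.4,0,0,0,0.095]]'
python3 - <<'E'
from h import *
from cell import env,viewer
o=env.get_obs(); print(o['qpos'],o['tool_pos'],o['tool_rot'])
c=viewer.read_camera("wrist"); f=c["frame"][:,:,::-1];cv2.imwrite("pics/w5.png",f); T=wT(o,c)
th=np.radians(9.6);O=np.array([.630,.150]);X=np.array([np.cos(th),np.sin(th)]);Y=np.array([-np.sin(th),np.cos(th)])
hsv=cv2.cvtColor(c["frame"],cv2.COLOR_RGB2HSV); m=((hsv[...,0]<8)|(hsv[...,0]>172))&(hsv[...,1]>180)&(hsv[...,2]>90)
n,l,s,ce=cv2.connectedComponentsWithStats(m.astype(np.uint8))
for i in range(1,n):
  if s[i,4]>60: 
    P=onz(c,ce[i],.151,T); print(s[i],ce[i],P,(P[:2]-O)@X,(P[:2]-O)@Y)
E
```

```text
time_s: 20.55
tool_pos: [0.6507, -0.0898, 0.2225]
tool_rot: [-180.0, -0.0, 10.1]
force: [-0.8, 0.3, 0.7]
grip_width: 0.0
[-24.04765618  22.2006709   39.36492231  83.358598   -14.1306487
  79.4567189   25.86796396] [ 0.65067008 -0.08983896  0.22253295] [-1.79978590e+02 -3.52260899e-03  1.00577893e+01]
[ 464  149   96  116 8257] [518.98486133 209.55250091] [ 0.81174487 -0.05282893  0.151     ] 0.1453741922571962 -0.23029788496612755
[242 249  18  21 291] [250.54982818 258.90034364] [ 0.63625385 -0.12193982  0.151     ] -0.03918479631934934 -0.2691745358048068
[298 249  24  21 437] [309.70480549 259.08237986] [ 0.67803619 -0.1146149   0.151     ] 0.0032339961312104815 -0.268920174537016
```

View pics/w5.png

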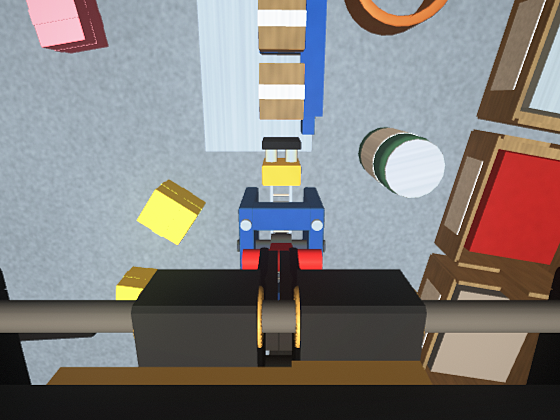

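The red bar shows at (242-322, 249-270), on both sides of the fingers, which are just in front of it and centred at column 280. Pad (282,143), yellow jaw (282,172) and cartons are in view. Next: descend in front of the bar and start pulling.

```bash
python3 -m pendant '[[0,0,0.12,0,0,0],[0,0,0.25,0,0,0],[0,0,0.4,0,0,0],[0,0,0.55,0,0,0],[0,0,0.7,0,0,0],[0,0,0.85,0,0,0],[0,0,0.98,0,0,0],[0,0,0.98,0,0,0]]' 0 40
python3 -m pendant '[[0,0.04,0,0,0,0],[0,0.08,0,0,0,0],[0,0.12,0,0,0,0],[0,0.16,0,0,0,0],[0,0.2,0,0,0,0],[0,0.24,0,0,0,0],[0,0.28,0,0,0,0],[0,0.32,0,0,0,0]]'
cat > v.py <<'E'
import sys
from h import *
from cell import env,viewer
o=env.get_obs(); th=np.radians(9.6);O=np.array([.630,.150]);X=np.array([np.cos(th),np.sin(th)]);Y=np.array([-np.sin(th),np.cos(th)])
p=o['tool_pos'];print("tcp press",((p[:2]-O)@X*1e3).round(1),((p[:2]-O)@Y*1e3).round(1),"z",p[2].round(4),"F press",(o['force'][:2]@X).round(1),(o['force'][:2]@Y).round(1),o['force'][2].round(1))
c=viewer.read_camera("wrist"); f=c["frame"][:,:,::-1]
cv2.imwrite(f"pics/{sys.argv[1]}.png",f)
E
python3 v.py w6
```

```text
time_s: 21.6
tool_pos: [0.6498, -0.09, 0.1231]
tool_rot: [-180.0, 0.1, 10.0]
force: [-0.2, -1.0, -0.7]
grip_width: 0.0007
time_s: 22.6
tool_pos: [0.6564, -0.1219, 0.1246]
tool_rot: [-180.0, -0.0, 10.0]
force: [0.1, 3.3, 3.0]
grip_width: 0.0004
tcp press -19.3 -272.5 z 0.1246 F press 0.6 3.2 3.0
```

View pics/w6.png

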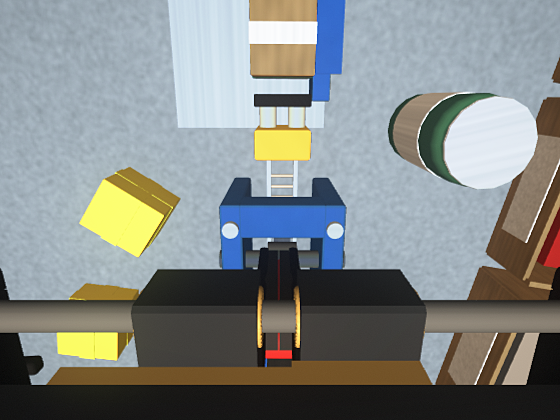

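The pad (282,100) has moved near the first carton and the yellow jaw is at (282,143). Contact is made and the trigger is moving at 3 N. Continuing the stroke.

```bash
python3 -m pendant '[[0,0.04,0,0,0,0],[0,0.09,0,0,0,0],[0,0.14,0,0,0,0],[0,0.19,0,0,0,0],[0,0.24,0,0,0,0],[0,0.29,0,0,0,0],[0,0.33,0,0,0,0],[0,0.35,0,0,0,0]]'
python3 v.py w7
```

```text
time_s: 23.65
tool_pos: [0.6615, -0.1525, 0.123]
tool_rot: [-179.6, 0.1, 10.1]
force: [-2.2, 9.9, 0.3]
grip_width: 0.0005
tcp press -19.4 -303.5 z 0.123 F press -0.5 10.1 0.3
```

View pics/w7.png

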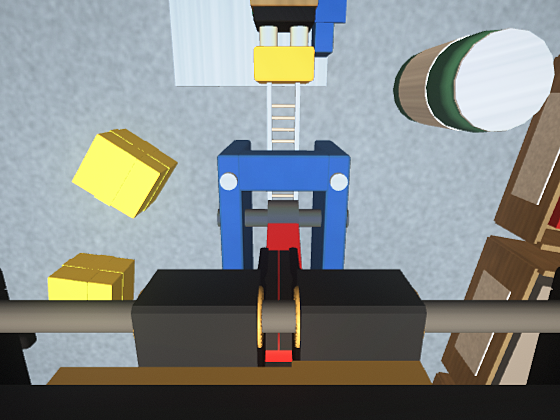

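```bash
cat > j.py <<'E'
import sys
from h import *
from cell import env,viewer
o=env.get_obs(); th=np.radians(9.6);O=np.array([.630,.150]);X=np.array([np.cos(th),np.sin(th)]);Y=np.array([-np.sin(th),np.cos(th)])
p=o['tool_pos'];print("tcp press",((p[:2]-O)@X*1e3).round(1),((p[:2]-O)@Y*1e3).round(1),"z",p[2].round(4),"F press",(o['force'][:2]@X).round(1),(o['force'][:2]@Y).round(1),o['force'][2].round(1),o['tool_rot'].round(2))
c=viewer.read_camera("wrist"); T=wT(o,c); f=c["frame"]; cv2.imwrite(f"pics/{sys.argv[1]}.png",f[:,:,::-1])
hsv=cv2.cvtColor(f,cv2.COLOR_RGB2HSV)
# pixel profile along press line x=-20 (yellow front-top edge) at z=.053
py=lambda uv,z:((onz(c,uv,z,T)[:2]-O)@Y*1e3).round(1)
ye=(hsv[...,0]>20)&(hsv[...,0]<32)&(hsv[...,1]>150)
cols=range(262,306); r=[np.where(ye[:140,u])[0] for u in cols]; r=[x for x in r if len(x)>5]
if r:
  top=np.median([x.min() for x in r]); bot=np.median([x.max() for x in r])
  print("yellow rows",top,bot,"front-top y",py((283,top-.5),.053))
t=cv2.resize(f[0:150,200:370,::-1],None,fx=4,fy=4,interpolation=cv2.INTER_CUBIC); cv2.imwrite(f"pics/{sys.argv[1]}c.png",t)
k=f[:,:,:].max(2); print("col283",k[0:60,283].tolist())
E
python3 j.py w8
```

```text
tcp press -19.4 -303.5 z 0.1231 F press 0.1 8.6 -0.2 [-1.7963e+02  1.4000e-01  1.0140e+01]
yellow rows 47.0 80.0 front-top y -192.4
col283 [183, 182, 181, 182, 187, 175, 52, 38, 38, 41, 42, 41, 40, 37, 40, 40, 40, 41, 41, 39, 41, 37, 22, 26, 24, 24, 25, 27, 28, 26, 25, 23, 150, 255, 246, 243, 243, 243, 243, 243, 243, 243, 242, 243, 248, 251, 214, 255, 251, 250, 251, 250, 250, 250, 251, 250, 251, 251, 251, 251]
```

View pics/w8c.png

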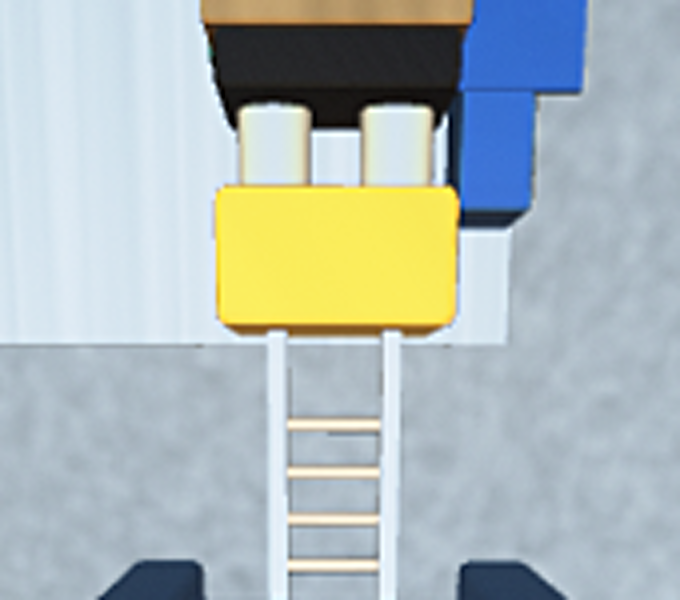

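Run:
```python
from h import *
from cell import env,viewer
c=viewer.read_camera("wrist")
th=np.radians(9.6);O=np.array([.630,.150]);X=np.array([np.cos(th),np.sin(th)]);Y=np.array([-np.sin(th),np.cos(th)])
poses=dict(w5=([0.65067,-.08984,.22253],[180,0,10.06]),w6=([.6564,-.1219,.1246],[180,0,10.0]),w8=([.6615,-.1525,.123],[-179.63,.14,10.14]))
for n,(p,r) in poses.items():
    T=wT(dict(tool_pos=np.array(p),tool_rot=np.array(r)),c)
    f=cv2.imread(f"pics/{n}.png"); u=283; k=f.max(2)
    print(n,k[0:175,u].tolist() if n!="w8" else "", )
    t=cv2.resize(f[0:190,200:370],None,fx=3.1,fy=3.1,interpolation=cv2.INTER_CUBIC); cv2.imwrite(f"pics/{n}d.png",t)
    py=lambda row,z:((onz(c,(u,row),z,T)[:2]-O)@Y*1e3).round(1)
    if n=="w8": print("yel front",py(46.5,.053),"pad rear",py(21.5,.049),"padfront",py(5.5,.049),"carton top rear",py(5.5,.052), "bed edge",py(85.5,.006))
```

```text
w5 [185, 183, 182, 185, 184, 183, 185, 182, 181, 189, 237, 255, 250, 249, 249, 249, 249, 249, 249, 249, 249, 249, 249, 250, 254, 255, 187, 186, 189, 189, 188, 188, 189, 188, 188, 187, 187, 187, 187, 186, 185, 185, 184, 183, 182, 182, 182, 183, 179, 126, 71, 78, 87, 53, 85, 185, 251, 239, 237, 237, 237, 242, 243, 194, 191, 192, 191, 192, 191, 193, 192, 193, 192, 193, 192, 192, 192, 192, 192, 192, 189, 190, 189, 184, 211, 255, 253, 251, 250, 250, 250, 250, 250, 251, 250, 250, 251, 255, 255, 207, 188, 193, 193, 192, 192, 192, 193, 192, 189, 189, 188, 189, 188, 185, 185, 184, 182, 181, 182, 197, 255, 242, 239, 238, 239, 239, 239, 239, 239, 239, 239, 239, 239, 239, 239, 247, 252, 55, 37, 45, 47, 51, 59, 60, 58, 59, 59, 55, 42, 138, 255, 221, 187, 193, 195, 197, 205, 192, 162, 163, 162, 166, 165, 166, 161, 207, 255, 250, 249, 249, 249, 249, 249, 249, 249]
w6 [183, 183, 183, 183, 184, 184, 185, 185, 186, 185, 185, 187, 187, 185, 186, 186, 187, 187, 187, 184, 185, 224, 255, 252, 251, 250, 250, 250, 250, 250, 250, 250, 251, 250, 251, 251, 250, 250, 251, 251, 251, 251, 255, 255, 175, 188, 188, 189, 190, 189, 189, 189, 190, 189, 190, 190, 190, 190, 189, 190, 191, 190, 190, 190, 189, 188, 188, 188, 187, 186, 185, 185, 185, 186, 187, 161, 66, 72, 107, 247, 248, 243, 242, 242, 242, 242, 242, 242, 242, 242, 242, 243, 249, 255, 71, 42, 53, 54, 55, 56, 54, 55, 53, 53, 51, 41, 99, 236, 251, 243, 242, 242, 241, 242, 242, 242, 242, 242, 242, 241, 241, 241, 243, 250, 247, 161, 163, 167, 165, 176, 239, 255, 250, 250, 249, 250, 249, 250, 250, 250, 250, 250, 250, 250, 249, 249, 249, 250, 250, 249, 249, 249, 249, 249, 249, 249, 249, 249, 251, 252, 216, 210, 197, 193, 190, 189, 189, 192, 193, 192, 191, 194, 196, 186, 186]
w8 
yel front -192.4 pad rear -178.2 padfront -169.7 carton top rear -170.3 bed edge -213.0
```

View pics/w6d.png

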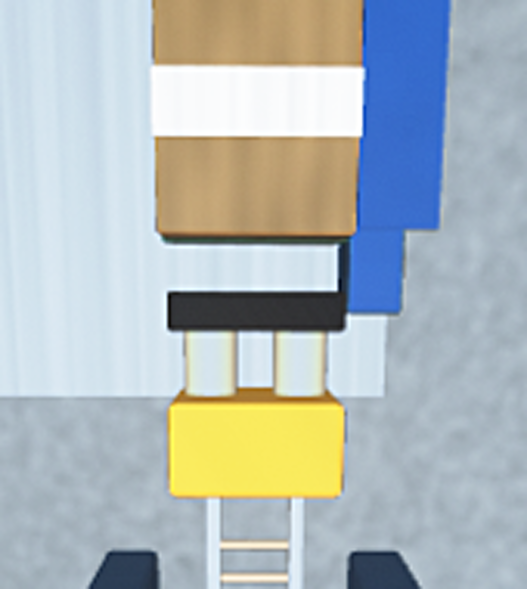

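View pics/w5d.png

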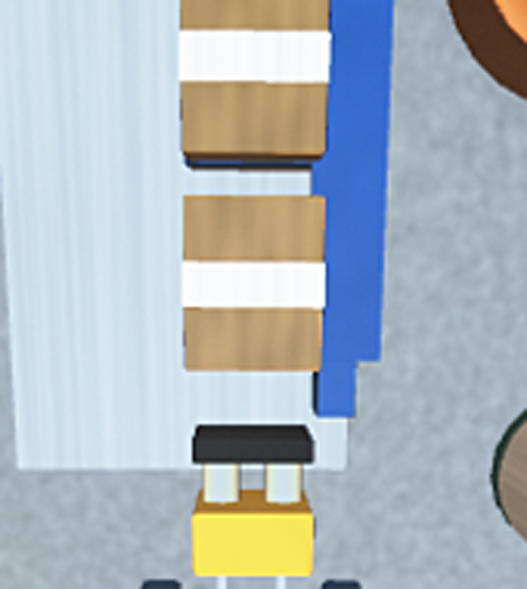

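Run:
```python
from h import *
from cell import env,viewer
o=env.get_obs(); c=viewer.read_camera("wrist"); print(o['force'],o['tool_pos'])
th=np.radians(9.6);O=np.array([.630,.150]);X=np.array([np.cos(th),np.sin(th)]);Y=np.array([-np.sin(th),np.cos(th)])
poses=dict(w5=([0.65067,-.08984,.22253],[180,0,10.06],165,148.5,136.5,283),w6=([.6564,-.1219,.1246],[180,0,10.0],129.7,105.8,93.7,283))
for n,(p,r,a,b,d,u) in poses.items():
    T=wT(dict(tool_pos=np.array(p),tool_rot=np.array(r)),c)
    py=lambda row,z:((onz(c,(u,row),z,T)[:2]-O)@Y*1e3).round(1)
    print(n,"yel",py(a,.053),"padrear",py(b,.049),"padfront",py(d,.049))
```

```text
[-1.76003864  8.42387938 -0.50643461] [ 0.66146536 -0.15245726  0.12308317]
w5 yel -219.4 padrear -204.6 padfront -193.5
w6 yel -210.7 padrear -196.0 padfront -188.7
```

The pad gap reads 14.2 mm against 14.7 mm free, so the pad is hardly compressed. The jaw has moved about 27 mm, so the 8.6 N is just the trigger at its full-stroke stop (TCP y about -303). I'll return and pull again.

```bash
python3 -m pendant '[[0,-0.08,0,0,0,0],[0,-0.16,0,0,0,0],[0,-0.24,0,0,0,0],[0,-0.32,0,0,0,0],[0,-0.4,0,0,0,0],[0,-0.48,0,0,0,0],[0,-0.56,0,0,0,0],[0,-0.58,0,0,0,0]]'
python3 j.py w9
python3 -m pendant '[[0,0.06,0,0,0,0],[0,0.12,0,0,0,0],[0,0.18,0,0,0,0],[0,0.24,0,0,0,0],[0,0.3,0,0,0,0],[0,0.36,0,0,0,0],[0,0.42,0,0,0,0],[0,0.45,0,0,0,0]]'
python3 j.py w10
```

```text
time_s: 24.85
tool_pos: [0.6523, -0.0985, 0.1247]
tool_rot: [180.0, -0.0, 10.1]
force: [0.3, 0.3, -0.5]
grip_width: 0.0005
tcp press -19.4 -248.7 z 0.1247 F press 0.4 0.2 -0.5 [ 1.7999e+02 -2.0000e-02  1.0080e+01]
col283 [178, 177, 177, 177, 176, 176, 174, 175, 173, 175, 177, 174, 112, 61, 75, 74, 72, 73, 128, 193, 184, 184, 183, 183, 181, 182, 182, 183, 184, 184, 184, 184, 183, 182, 184, 185, 186, 185, 185, 185, 184, 186, 185, 185, 187, 186, 187, 187, 183, 180, 208, 255, 252, 250, 250, 250, 250, 250, 250, 250]
time_s: 25.9
tool_pos: [0.6601, -0.1429, 0.1243]
tool_rot: [-179.9, -0.0, 10.0]
force: [-0.8, 7.4, 2.6]
grip_width: 0.0002
tcp press -19.1 -293.8 z 0.1243 F press 0.5 7.4 2.6 [-1.7991e+02 -1.0000e-02  1.0020e+01]
yellow rows 34.0 68.0 front-top y -175.9
col283 [37, 39, 39, 37, 38, 37, 38, 39, 42, 40, 33, 17, 19, 19, 18, 21, 22, 23, 26, 24, 22, 9, 78, 222, 252, 243, 241, 241, 242, 242, 241, 243, 249, 253, 229, 254, 251, 250, 250, 250, 250, 250, 250, 250, 250, 250, 250, 250, 250, 250, 250, 250, 250, 250, 250, 250, 250, 250, 250, 250]
```

View pics/w9.png

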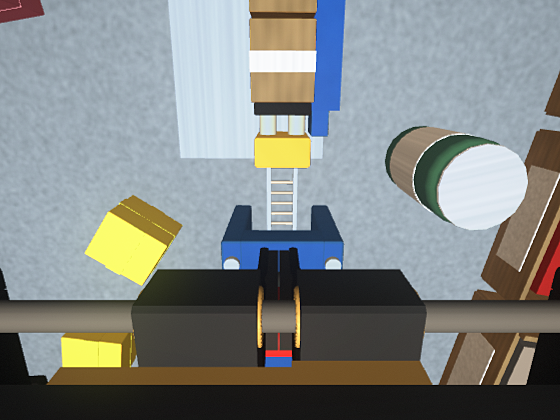

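View pics/w10.png

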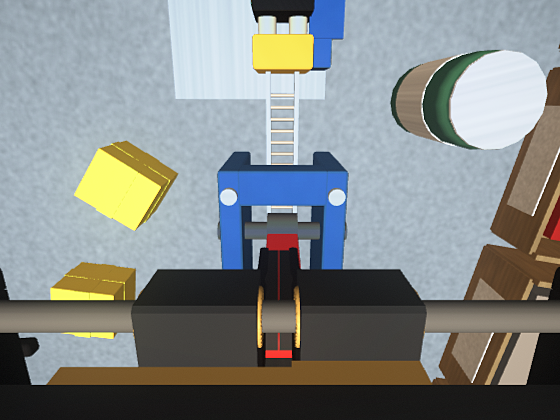

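Run:
```python
from h import *
from cell import env,viewer
o=env.get_obs(); c=viewer.read_camera("wrist"); print(o['force'],o['tool_pos'])
th=np.radians(9.6);O=np.array([.630,.150]);Y=np.array([-np.sin(th),np.cos(th)])
T=wT(o,c)
py=lambda row,z:((onz(c,(283,row),z,T)[:2]-O)@Y*1e3).round(1)
print("yel",py(33.6,.053),"padrear",py(10.3,.049))
for n in("scene","top"):
  q=viewer.read_camera(n); f=q["frame"][:,:,::-1]
  f=f[190:290,190:320] if n=="scene" else f[170:230,245:365]
  cv2.imwrite(f"pics/{n}4.png",cv2.resize(f,None,fx=6,fy=6,interpolation=cv2.INTER_CUBIC))
```

```text
[0.45914625 5.77032744 2.01059737] [ 0.6600989  -0.14300556  0.1242902 ]
yel -176.0 padrear -162.9
```

View pics/scene4.png

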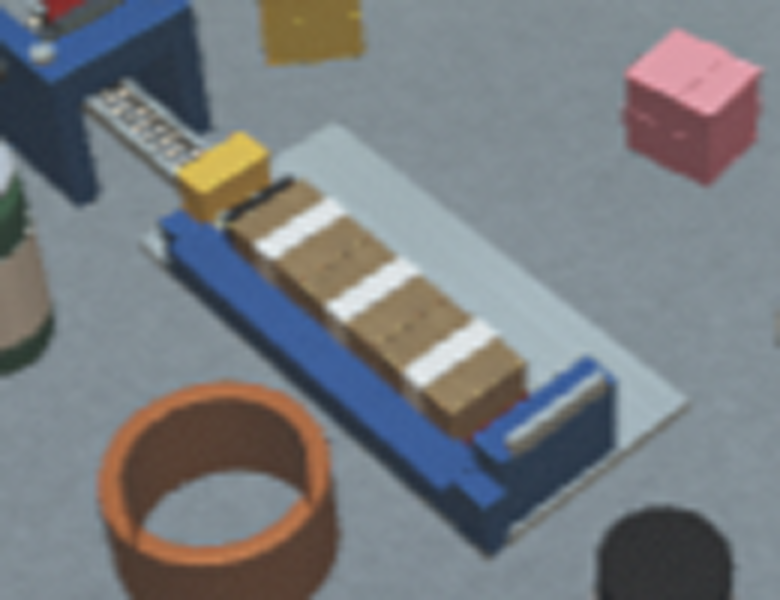

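View pics/top4.png

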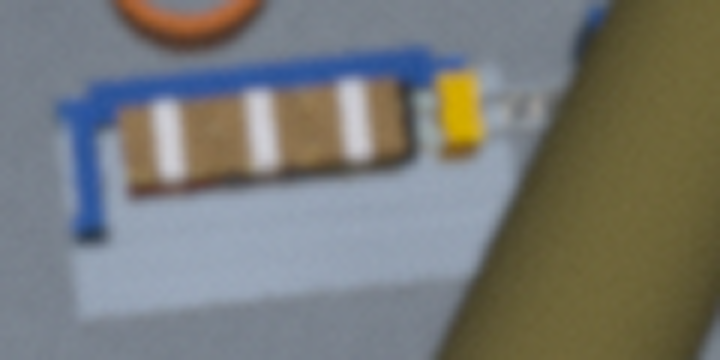

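The row is now contiguous and straight, sliding toward the end stop with roughly 8-12 mm still to close: top crop, stop face at column 105, carton c at column 120. I'll finish this stroke, return, and then make a careful third pull.

```bash
python3 -m pendant '[[0,0.03,0,0,0,0],[0,0.07,0,0,0,0],[0,0.1,0,0,0,0],[0,0.1,0,0,0,0],[0,0.02,0,0,0,0],[0,-0.08,0,0,0,0],[0,-0.18,0,0,0,0],[0,-0.27,0,0,0,0]]'
python3 -m pendant '[[0,-0.06,0,0,0,0],[0,-0.12,0,0,0,0],[0,-0.18,0,0,0,0],[0,-0.18,0,0,0,0],[0,-0.13,0,0,0,0],[0,-0.08,0,0,0,0],[0,-0.03,0,0,0,0],[0,0,0,0,0,0]]'
python3 j.py w11
```

```text
time_s: 27.1
tool_pos: [0.6549, -0.1163, 0.1243]
tool_rot: [180.0, 0.0, 10.0]
force: [-0.3, 0.3, -0.1]
grip_width: 0.0005
time_s: 28.1
tool_pos: [0.6557, -0.1159, 0.1249]
tool_rot: [-179.9, -0.0, 10.1]
force: [-1.5, 5.5, 2.7]
grip_width: 0.0002
tcp press -19.0 -266.4 z 0.1249 F press -0.6 5.7 2.7 [-1.7989e+02 -4.0000e-02  1.0060e+01]
yellow rows 67.0 99.0 front-top y -166.7
col283 [182, 180, 181, 182, 181, 182, 182, 182, 182, 181, 180, 181, 181, 181, 182, 181, 180, 181, 179, 179, 179, 179, 178, 178, 178, 176, 176, 182, 177, 94, 35, 39, 41, 39, 41, 43, 42, 42, 40, 42, 41, 41, 42, 39, 29, 27, 28, 27, 28, 26, 18, 135, 255, 242, 238, 238, 238, 239, 238, 239]
```

View pics/w11.png

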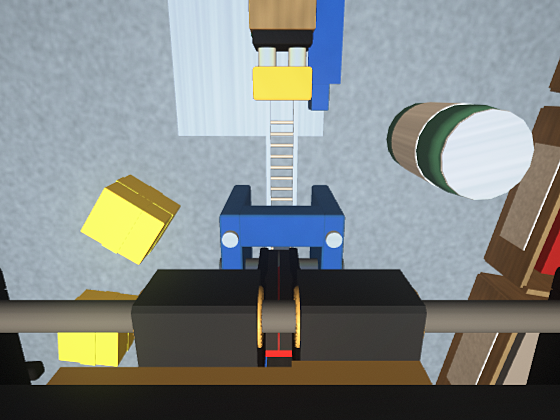

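```bash
cat >> j.py <<'E'
g=f.max(2)[:, 279:288].mean(1)
# going up from yellow: bright (pins gap/ bed) -> dark rear face -> slightly lighter pad top
i=int(top)-1
while g[i]>60: i-=1
j=i-3
while j>0 and g[j]<33.5: j-=1
k=j
while k>0 and g[k]<80: k-=1
print("rows",k,j,i,"gap",py((283,top-.4),.053),py((283,j+.5),.049),"->",(py((283,j+.5),.049)-py((283,top-.4),.053)).round(1),"pad front",py((283,k+.7),.052))
E
sed -i '/^k=f/d' j.py
python3 -m pendant '[[0,0.01,0,0,0,0],[0,0.02,0,0,0,0],[0,0.03,0,0,0,0],[0,0.04,0,0,0,0],[0,0.05,0,0,0,0],[0,0.06,0,0,0,0],[0,0.06,0,0,0,0],[0,0.06,0,0,0,0]]'
python3 j.py w12
```

```text
time_s: 29.15
tool_pos: [0.6562, -0.1238, 0.1243]
tool_rot: [179.9, 0.0, 10.0]
force: [-0.5, 1.4, 0.8]
grip_width: 0.0005
tcp press -19.8 -274.3 z 0.1243 F press -0.2 1.5 0.8 [1.7993e+02 2.0000e-02 9.9800e+00]
yellow rows 46.0 79.0 front-top y -163.1
rows 7 22 32 gap -163.2 -150.0 -> 13.2 pad front -142.8
```

```bash
python3 -m pendant '[[0,0.01,0,0,0,0],[0,0.015,0,0,0,0],[0,0.02,0,0,0,0],[0,0.025,0,0,0,0],[0,0.03,0,0,0,0],[0,0.035,0,0,0,0],[0,0.04,0,0,0,0],[0,0.04,0,0,0,0]]'
python3 j.py w13
python3 - <<'E'
from cell import viewer
import cv2
for n in("scene","top"):
  q=viewer.read_camera(n); f=q["frame"][:,:,::-1]
  f=f[190:290,190:320] if n=="scene" else f[170:230,245:365]
  cv2.imwrite(f"pics/{n}5.png",cv2.resize(f,None,fx=6,fy=6,interpolation=cv2.INTER_CUBIC))
E
```

```text
time_s: 30.2
tool_pos: [0.6567, -0.1262, 0.1245]
tool_rot: [-179.9, 0.0, 10.0]
force: [-2.0, 4.4, 1.8]
grip_width: 0.0004
tcp press -19.7 -276.8 z 0.1245 F press -1.2 4.7 1.8 [-1.7994e+02  4.0000e-02  1.0040e+01]
yellow rows 41.0 74.0 front-top y -162.6
rows 2 18 28 gap -162.7 -150.1 -> 12.6 pad front -142.3
```

View pics/w13.png

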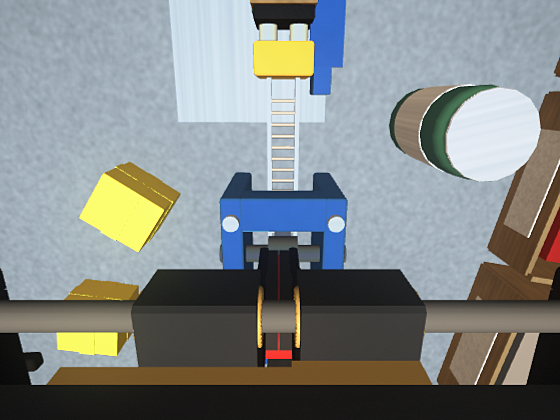

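View pics/scene5.png

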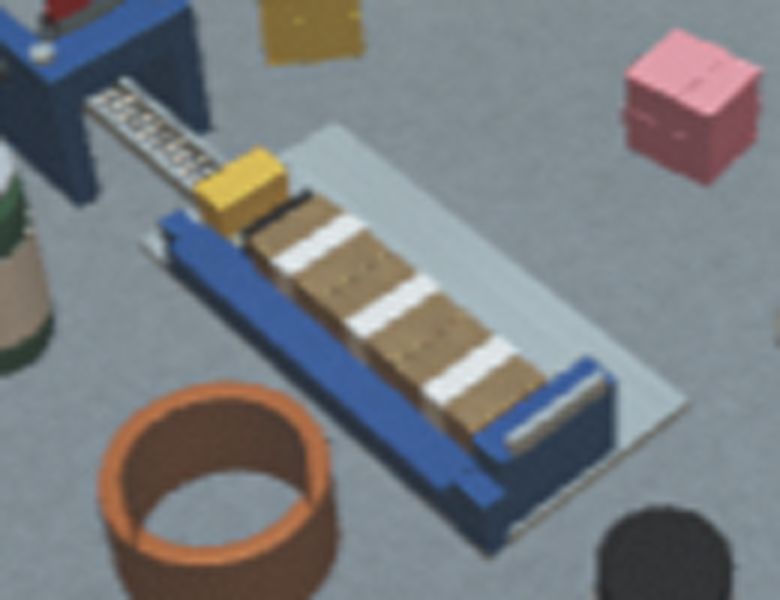

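View pics/top5.png

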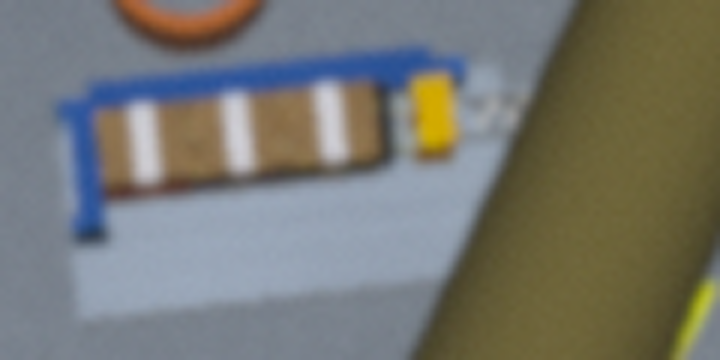

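Scene and top views show the row closed against the end stop (carton c touching at column 100 in the top crop), straight along the fence. The pad is about 2 mm in. I'll squeeze on in small steps.

```bash
python3 -m pendant '[[0,0.01,0,0,0,0],[0,0.015,0,0,0,0],[0,0.02,0,0,0,0],[0,0.03,0,0,0,0],[0,0.04,0,0,0,0],[0,0.04,0,0,0,0],[0,0.04,0,0,0,0],[0,0.04,0,0,0,0]]'
python3 j.py w14;python3 -c "
from cell import env
print(env.get_obs()['force'])"
```

```text
time_s: 31.35
tool_pos: [0.6577, -0.1309, 0.1246]
tool_rot: [180.0, -0.0, 10.0]
force: [-2.6, 4.8, 3.5]
grip_width: 0.0001
tcp press -19.5 -281.6 z 0.1246 F press -1.8 5.2 3.5 [179.98  -0.    10.02]
yellow rows 29.0 63.0 front-top y -161.0
rows 0 8 20 gap -161.1 -149.7 -> 11.4 pad front -146.2
[-1.41578469  3.48222419  2.37217614]
```

```bash
python3 -m pendant '[[0,0.01,0,0,0,0],[0,0.015,0,0,0,0],[0,0.02,0,0,0,0],[0,0.03,0,0,0,0],[0,0.035,0,0,0,0],[0,0.035,0,0,0,0],[0,0.035,0,0,0,0],[0,0.035,0,0,0,0]]'
python3 j.py w15;python3 -c "
from cell import env
print(env.get_obs()['force'])"
```

```text
time_s: 32.4
tool_pos: [0.6581, -0.1327, 0.1246]
tool_rot: [-179.9, 0.0, 10.1]
force: [-2.7, 5.8, 3.8]
grip_width: 0.0006
tcp press -19.4 -283.5 z 0.1246 F press -1.7 6.2 3.8 [-1.7988e+02  3.0000e-02  1.0080e+01]
yellow rows 26.0 60.0 front-top y -161.1
rows 0 5 18 gap -161.2 -149.7 -> 11.5 pad front -147.9
[-4.66463546  6.15901708  3.98051115]
```

View pics/w15c.png

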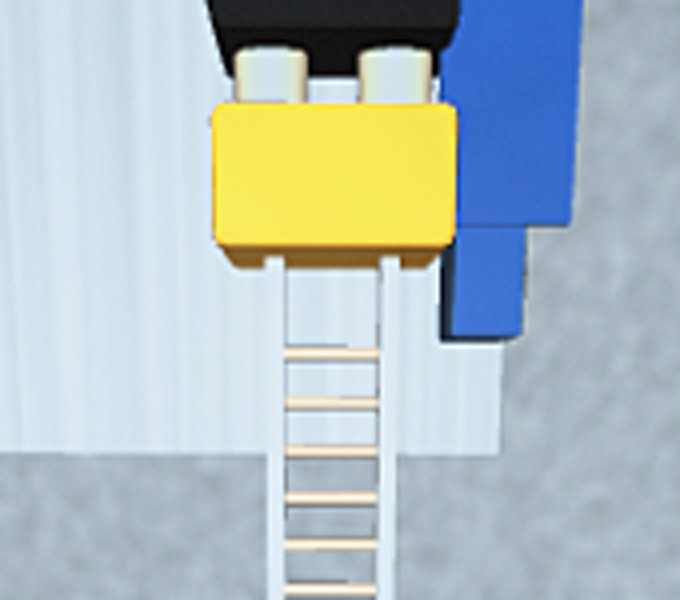

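```bash
python3 -m pendant '[[0,0.01,0,0,0,0],[0,0.015,0,0,0,0],[0,0.02,0,0,0,0],[0,0.03,0,0,0,0],[0,0.035,0,0,0,0],[0,0.035,0,0,0,0],[0,0.035,0,0,0,0],[0,0.035,0,0,0,0]]'
python3 j.py w16;python3 -c "
from cell import env
print(env.get_obs()['force'])"
```

```text
time_s: 33.45
tool_pos: [0.6587, -0.1355, 0.1247]
tool_rot: [-179.8, 0.0, 10.1]
force: [-3.8, 7.8, 4.6]
grip_width: 0.0005
tcp press -19.3 -286.3 z 0.1247 F press -2.5 8.3 4.6 [-1.7982e+02  4.0000e-02  1.0100e+01]
yellow rows 19.0 53.0 front-top y -160.1
rows 0 0 14 gap -160.2 -149.8 -> 10.4 pad front -150.6
[-4.08176134  6.68193535  4.4715261 ]
```

```bash
python3 -m pendant '[[0,0.01,0,0,0,0],[0,0.015,0,0,0,0],[0,0.02,0,0,0,0],[0,0.03,0,0,0,0],[0,0.035,0,0,0,0],[0,0.035,0,0,0,0],[0,0.035,0,0,0,0],[0,0.035,0,0,0,0]]'
python3 j.py w17;python3 - <<'E'
from cell import env,viewer
import cv2
print(env.get_obs()['force'])
for n in("scene","top"):
  q=viewer.read_camera(n); f=q["frame"][:,:,::-1]
  f=f[190:290,190:320] if n=="scene" else f[170:230,245:365]
  cv2.imwrite(f"pics/{n}6.png",cv2.resize(f,None,fx=6,fy=6,interpolation=cv2.INTER_CUBIC))
E
```

```text
time_s: 34.5
tool_pos: [0.6592, -0.1383, 0.1246]
tool_rot: [-179.8, 0.1, 10.1]
force: [-4.4, 8.1, 6.0]
grip_width: 0.0003
tcp press -19.3 -289.1 z 0.1246 F press -3.0 8.7 6.0 [-1.7977e+02  6.0000e-02  1.0120e+01]
yellow rows 11.0 46.0 front-top y -158.6
rows 0 0 9 gap -158.7 -152.5 -> 6.2 pad front -153.3
[-3.81299489  7.37189468  5.52062566]
```

View pics/w17c.png

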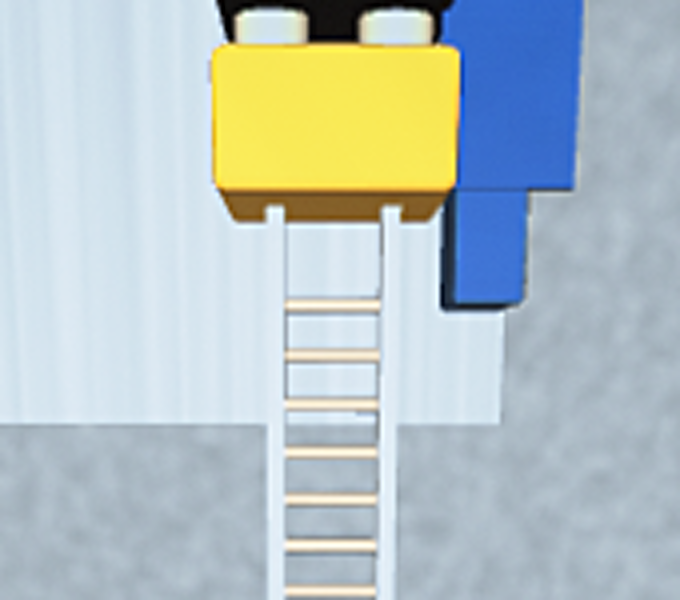

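View pics/scene6.png

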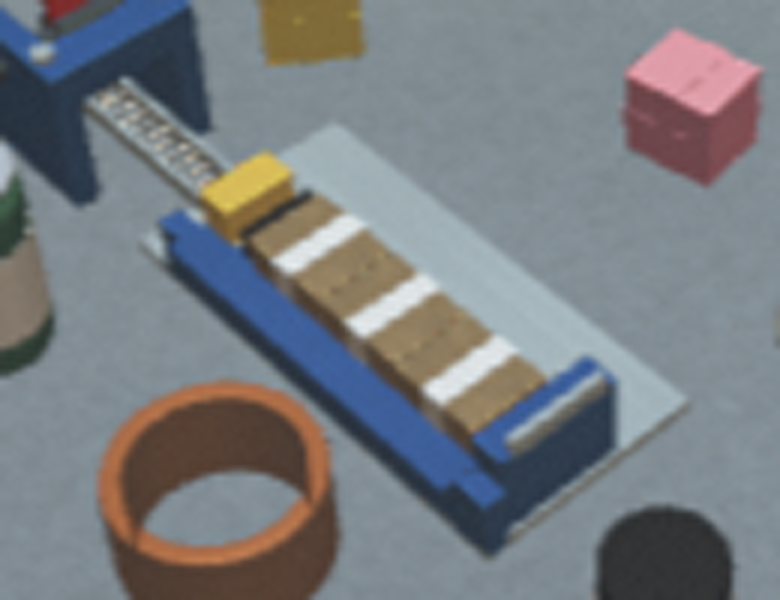

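View pics/top6.png

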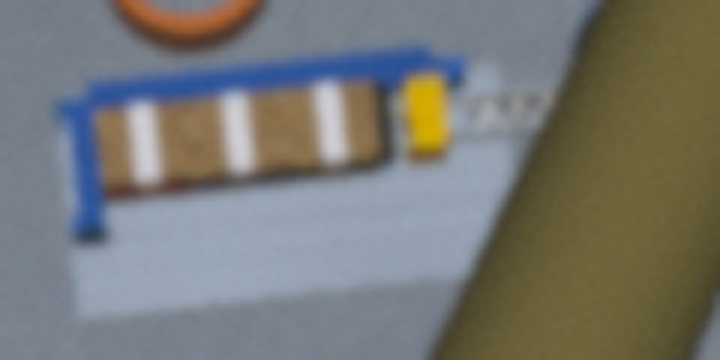

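Run:
```python
from h import *
from cell import env,viewer
o=env.get_obs(); c=viewer.read_camera("wrist"); print(o['force'],o['tool_pos'],o['tool_rot'])
th=np.radians(9.6);O=np.array([.630,.150]);Y=np.array([-np.sin(th),np.cos(th)])
poses=dict(w6=([.6564,-.1219,.1246],[180,0,10.0],129.7),w9=([.6523,-.0985,.1247],[179.99,-.02,10.08],None),w13=([.6567,-.1262,.1245],[-179.94,.04,10.04],40.6),w17=(o['tool_pos'],o['tool_rot'],10.6))
for n,(p,r,a) in poses.items():
    T=wT(dict(tool_pos=np.array(p),tool_rot=np.array(r)),c)
    f=cv2.imread(f"pics/{n}.png"); col=f[:,225:240].mean(1)
    b=cv2.cvtColor(f,cv2.COLOR_BGR2GRAY)[:,215:240].mean(1); d=np.diff(b); e=np.argmin(d[60:180])+60+.5
    py=lambda u,row,z:((onz(c,(u,row),z,T)[:2]-O)@Y*1e3).round(1)
    be=py(228,e,.006)
    print(n,"bed",e,be, "yel-bed",None if a is None else (py(283,a,.053)-be).round(1))
f=cv2.imread("pics/w9.png").max(2)[95:140,279:288].mean(1); print(f.round().tolist())
```

```text
[-4.43133199  8.83341553  5.16503559] [ 0.65918249 -0.1383135   0.12463609] [-1.79771506e+02  5.87009954e-02  1.01196636e+01]
w6 bed 127.5 -213.6 yel-bed 2.9
w9 bed 157.5 -213.1 yel-bed None
w13 bed 121.5 -213.3 yel-bed 50.6
w17 bed 105.5 -213.6 yel-bed 54.9
[180.0, 180.0, 179.0, 179.0, 179.0, 182.0, 177.0, 98.0, 49.0, 52.0, 52.0, 52.0, 52.0, 53.0, 53.0, 52.0, 53.0, 52.0, 46.0, 64.0, 181.0, 252.0, 240.0, 238.0, 238.0, 238.0, 238.0, 238.0, 238.0, 238.0, 238.0, 238.0, 238.0, 238.0, 242.0, 245.0, 189.0, 156.0, 160.0, 163.0, 165.0, 160.0, 175.0, 246.0, 252.0]
```

```bash
python3 -m pendant '[[0,0,0,0,0,0],[0,0,0,0,0,0],[0,0,0,0,0,0],[0,0,0,0,0,0],[0,0,0,0,0,0],[0,0,0,0,0,0],[0,0,0,0,0,0],[0,0,0,0,0,0]]'
python3 j.py w18
```

```text
time_s: 35.7
tool_pos: [0.6592, -0.1383, 0.1246]
tool_rot: [-179.8, 0.1, 10.1]
force: [-4.8, 8.1, 5.8]
grip_width: 0.0003
tcp press -19.3 -289.1 z 0.1246 F press -3.4 8.8 5.8 [-1.7977e+02  6.0000e-02  1.0120e+01]
yellow rows 11.0 46.0 front-top y -158.7
rows 0 0 9 gap -158.7 -152.6 -> 6.1 pad front -153.4
```

Everything held steady for a second at about 10 N and about 6 mm of pad travel, so I'm handing in.

```bash
python3 -c "
from cell import env
print(env.sign_off())"
```

```text
the job is handed in; nothing more can be done
None
```

I pushed the three cartons one by one against the blue fence. Then I pulled the red trigger three times, until the jaw closed the row against the end stop. I handed the job in with the trigger still held and the pad about half-way in.

**Row:** the scene and top views show the cartons touching one another and the end stop, straight along the fence.

**Pad:** it is an estimated 5.8 to 6.4 mm in, out of 12 mm. I worked this out from how far the yellow jaw advanced, because the pad's rear edge had left the picture by the end.

**Force:** about 9 N along the pull and about 11 N in all, against the 10 N expected. Jaw position and force did not change over a one-second hold just before hand-in, at about 36 s of the 67 s.

**Disagreements:**
- My press frame reads about 1.5 mm off along the row, measured at the bed edge. I allowed for this by comparing positions within the same picture.
- At the end of the first pull the force rose to about 9 N. I took this as the trigger reaching its stop, because the pad was hardly compressed.
- The script's last automatic gap reading (6.1 mm) is not valid, because of that missing edge, so I ignored it.

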